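# Show a parking sensor's lens to the desk camera by mirror

### The job

Stand the parking sensor upright in the middle of the stage plate, square between the four low stops and with its round lens towards the mirror, and let go of it. Then turn the spring-return mirror by its grip until the desk camera sees the sensor's lens in the middle of the mirror, and finish while still holding the mirror at that angle. Leave the other things on the desk where they are.

Things in the scene. Friction and masses are not known exactly. Their poses are not given: they have to be found in the camera images.
- sensor_mid (a point): Parking sensor, loose, about 60 g: black body 44 (its x) x 26 (its y) x 32 mm tall, on its middle a grey square plug 22 x 22 mm, from 32 to 64 mm above its underside: grasp that. The point is its centre, 32 mm up; z is up, the -y face has the round lens. Starts at the robot's left, lens roughly to -y. A plain black block near it is not it.
- sensor_lens (a point): Centre of the sensor's round lens (steel rim 22 mm across, white middle), 16 mm from the sensor's centre towards its -y and 17 mm above its underside. This is what the camera must see in the mirror.
- stage_mid (a point): Stage: fixed aluminium plate 104 (x) x 86 (y) x 20 mm thick; the point is the centre of its top face. Four dark stops 7 mm tall stand on it, inner faces at +-30 mm along its x and +-21 mm along its y, so a centred sensor has 8 mm to spare all round. Its -y edge is towards the mirror; a well placed sensor has its axes along the stage's.
- mirror_grip (a point): Grip of the mirror: upright aluminium bar 12 mm thick (its x), 36 mm long (its y), from 96 to 136 mm above the desk; pinch it across its thickness from above. The point is on the mirror's upright turning axis, 118 mm up. It turns with the mirror; its x is where the mirror faces. The mirror is below, 64 x 62 mm, its face on the axis.
- mirror (a joint): Turn of the mirror, 0 to 1.35 rad, growing counter-clockwise from above. At 0, its rest, it faces the camera exactly; a spring (0.03 N m at 0, 0.11 at 1.35) drives it back, so it must be held. Wanted: half the angle, seen from above, between the directions from the axis to the camera's lens and to the sensor's lens (about 0.5 to 1.15).
- camera_lens (a point): Front of the desk camera's lens, 62 mm above the desk, 164 mm from the mirror's axis on the same fixed base (base disc radius 45 mm under the mirror, bar, camera 56 mm wide and 80 mm tall). The camera looks straight at the mirror's axis.
- sight_line (a point): Not solid: the camera's line of sight after the mirror. The point is on the mirror's axis 62 mm above the desk; its x axis is the level direction in which the reflected sight leaves the mirror. It turns twice as far as the mirror, and points to the camera at 0. The lens is seen in mid-mirror when this x axis passes over it, seen from above.
- relay: Bystander: plain black block 44 x 26 x 28 mm, origin under its centre.
- mug: Bystander: white mug, radius 38, 90 mm tall, origin under its centre.
- stapler: Bystander: black stapler 130 x 34 x 50 mm, origin under its centre.
- tape_roll: Bystander: clear tape roll, radius 30, 18 mm tall, origin under its centre.
- highlighter: Bystander: grey flat marker pen with black cap, about 110 x 24 x 15 mm, origin under its middle.
- card_box: Bystander: clear box of cards 60 x 100 x 35 mm, origin under its centre.
- calculator: Bystander: grey calculator 150 x 90 x 17 mm, origin under its centre.

How it is judged (in metres and radians):
On the way, in this order (a step that is already met when the one before it is completed fails the run):
1. the sensor stands centred and square between the stops, lens to the mirror, let go (horizontal distance between sensor_mid and stage_mid below 0.006 m and z of sensor_mid in the frame of stage_mid between 0.028 and 0.036 m and angle between sensor_mid's own z axis and vertical below 0.08 rad and angle between the x axis of sensor_mid and the x axis of stage_mid, either way round below 0.17 rad and y of sensor_lens in the frame of stage_mid below -0.005 m and contact force between the fingers and sensor below 0.05 N and linear speed of sensor below 0.02 m/s), for 0.2 s.
2. the fingers hold the mirror so that the camera sees the sensor's lens in the middle of it (y of sensor_lens in the frame of sight_line between -0.018 and 0.018 m and x of sensor_lens in the frame of sight_line above 0.05 m and contact force between the fingers and mirror above 0.3 N and velocity of joint mirror between -0.1 and 0.1 rad/s), for 0.5 s.
At the end, for the whole second after the job is handed in: The sensor stands upright and let go on the stage, centred within 6 mm, square within 0.17 rad, lens to the mirror; the fingers hold the still mirror (over 0.3 N) so that the reflected line of sight passes within 18 mm of the lens seen from above (all of step 2 and horizontal distance between sensor_mid and stage_mid below 0.006 m and z of sensor_mid in the frame of stage_mid between 0.028 and 0.036 m and angle between sensor_mid's own z axis and vertical below 0.08 rad and angle between the x axis of sensor_mid and the x axis of stage_mid, either way round below 0.17 rad and y of sensor_lens in the frame of stage_mid below -0.005 m and contact force between the fingers and sensor below 0.05 N); the arm keeps its last pose, push and grip.
It fails at once if one of the other loose things on the desk is shifted by more than 30 mm (distance of any of relay, mug, stapler, tape_roll, highlighter, card_box, calculator from where it was at the start of the episode above 0.03 m).
It also fails if it takes over 45 s, if anything falls off the work surface, if the arm or the gripper's body presses on something with over 40 N, if the wrist force passes 120 N, or if a joint passes its speed limit or range.

### The arm

A 6-joint arm with a two-finger parallel gripper is mounted at the origin on the work surface. World frame = base frame: x ahead of the robot, y to its left, z up, the work surface at z = 0. Lengths are in mm, angles in rad, forces in N, time in s.
With the tool pointing down it reaches from about 300 to 750 mm from the base axis. Payload 8.5 kg.
Tool frame: the origin (TCP) lies between the finger pads; the fingertips stand tip_reach ahead of it and the grasp point (between the pads) lies 3 mm ahead of it (tip_reach is the distance from the TCP to the fingertips, in mm); z points along the fingers, y is the line along which they close (so a half turn about z gives the same grasp; the last joint's range is limited). The gripper opens to 85 mm and grips with 20 to 120 N. Pads are 22 mm wide; open, the fingers measure 114 mm over their backs; the gripper's body (76 mm by 85 mm) begins 54 mm behind the grasp point. The pads swing forward as they close: fully open they stand 13 mm farther back than shut.
Start: joints at [1.001, 0.381, 1.297, -0, 1.464, -0.215], TCP at [191.062, 515.728, 253.322] pointing down, gripper open.
Joint ranges: [-3.11, 3.11], [-0.89, 2.33], [0.22, 2.48], [-1.42, 4.56], [0.17, 2.85], [-2.88, 2.88]. Speed limits (rad/s): [2.39, 2.39, 3.14, 3.14, 3.14, 3.14].

### API

Orientations are given as a unit quaternion [x, y, z, w].
In Python, from plant import * gives the robot as it stands.
- The arm moves only by the tool arm_command, never from a script. Its argument "plan" is a list of rows, each an object of numbers: "gripper": the closure, from 0 (fully open) to 1 (shut); "x", "y", "z": the shift along the tool's x, y, z as a fraction of full scale; "ax", "ay", "az": the turn, a rotation vector about the tool's x, y, z as a fraction of full scale. In form: [{"gripper": .., "x": .., "y": .., "z": .., "ax": .., "ay": .., "az": ..}, ...]. A call has exactly 5 rows; each row shifts and turns the commanded pose from where the row before left it, along the tool's axes as they then stand; what a row does not reach is not made up. Full scale, the value 1, is 25 mm for a shift and 5 degrees for a turn. A row lasts 1/12 s, in which the tool goes at most 41.7 mm and 7.16 degrees, less where a joint would pass 70% of its speed; a pose out of reach is approached as far as the arm can. A call with a number of a shift or a turn outside -1 to 1 is refused whole. A call with a gripper value outside its range is refused whole. The fingers move at their own pace and stop on an object; "newtons" is the grip in N (left out, the last holds). Time passes only in rows, so rows that do not move let the fingers close, or fill a call up. It gives the time, the measured TCP pose, the force, the opening and the grip force at its end, in the units of the state.
- sense(): the state, without advancing time (a new reading comes with each control period).
- capture(name): name is "scene" or "top"; returns the picture (400x640x3 uint8, blue, green, red); there is no depth.
- camera_model(name): a dict with "camera_matrix" (3x3 intrinsics, pixels), "R" (3x3) and "t" (3): a world point X has camera coordinates R X + t. Camera axes: x right, y down, z forward; pixel columns grow to the right and rows downward; lengths in mm; the calibration is good to about 2 mm. A picture is of the moment at which its call begins. camera_model takes no time and is no camera call.
- sign_off(): hands the job in; it is judged then, once.
The state is a dict: "time_s": time; "q": joint angles; "qvel": joint speeds; "joint_torque": joint torques, N m; "eef_pos": TCP position; "ee_rot": TCP orientation; "wrist_force": force on the tool from outside, world axes, zero at the start; "wrist_torque": the same for the moment, N m; "opening": finger opening in mm; "finger_force": force on a finger pad.
Only numpy, scipy, OpenCV 4.12 (cv2) and the standard library are available. Lean on these libraries where they do the work, as an engineer would, in place of code of your own. Each camera call takes 0.05 s, during which the arm holds its last target. There are 200 camera calls.

## Working session

There is one attempt and no reset: what is moved stays moved. The work goes in short steps, Python scripts to look and compute and a tool call to move; the robot and the scene stay as the last step left them, time stands still between calls to the robot, and variables do not carry over. Pictures are saved under pics/ and viewed, at most 10 in all, crops included, and the job is handed in when it is done.

Besides the shell and the picture viewer there is one more tool, called after "Call:" by a JSON object that holds its "fn" and its "kwargs". arm_command: Moves the arm, as the interface text tells. Shift numbers are shares of 25 mm and turn numbers shares of 5 degrees, none past 1 either way. Its arguments: {"type":"object","properties":{"plan":{"type":"array","items":{"type":"object","properties":{"gripper":{"type":"number"},"x":{"type":"number"},"y":{"type":"number"},"z":{"type":"number"},"ax":{"type":"number"},"ay":{"type":"number"},"az":{"type":"number"}}}},"newtons":{"type":"number"}},"required":["plan"]}

```bash
mkdir -p pics; ls
python3 - <<'E'
from plant import *
import cv2
s=sense();print(s)
for n in("scene","top"):
    cv2.imwrite(f"pics/{n}0.png",capture(n));c=camera_model(n);print(n,c, -c["R"].T@c["t"])
E
```

```text
pics
{'time_s': 0.0, 'q': array([ 1.00072375e+00,  3.81188682e-01,  1.29831792e+00, -9.05667731e-06,
        1.46356435e+00, -2.15296287e-01]), 'qvel': array([-0.00024479,  0.00046786,  0.00151706, -0.00117538,  0.00096102,
        0.00177157]), 'joint_torque': array([ 1.42944595e-03, -4.48463702e+01, -2.31279570e+01, -1.28548995e-04,
        4.72577070e-03, -9.60919834e-06]), 'eef_pos': array([190.90907272, 515.50947868, 252.69639756]), 'ee_rot': array([ 1.76458782e-01,  9.84307753e-01, -6.84613877e-04, -2.78691737e-04]), 'wrist_force': array([ 0.25158226, -0.88919051,  0.46159416]), 'wrist_torque': array([-0.00530789, -0.00980416, -0.0312522 ]), 'finger_force': 0.0, 'opening': 85.23707720575653}
scene {'camera_matrix': array([[425.59522723,   0.        , 314.03932503],
       [  0.        , 425.59522723, 199.73737898],
       [  0.        ,   0.        ,   1.        ]]), 'R': array([[-0.89233026,  0.45137532, -0.00265117],
       [ 0.2874974 ,  0.5638101 , -0.77425023],
       [-0.34798269, -0.69164911, -0.63287404]]), 't': array([ 530.84399551,  -91.8537971 , 1177.11031289])} [909.70990456 626.32552139 675.25209152]
top {'camera_matrix': array([[446.9916263 ,   0.        , 320.34472861],
       [  0.        , 446.9916263 , 192.36308477],
       [  0.        ,   0.        ,   1.        ]]), 'R': array([[ 0.0404857 , -0.99917898, -0.00151086],
       [-0.97762995, -0.03930011, -0.20662812],
       [ 0.2063991 ,  0.00984254, -0.97841838]]), 't': array([ -38.73966936,  604.84410334, 1229.1881372 ])} [ 339.17878693  -27.03576093 1327.57954417]
```

View pics/scene0.png

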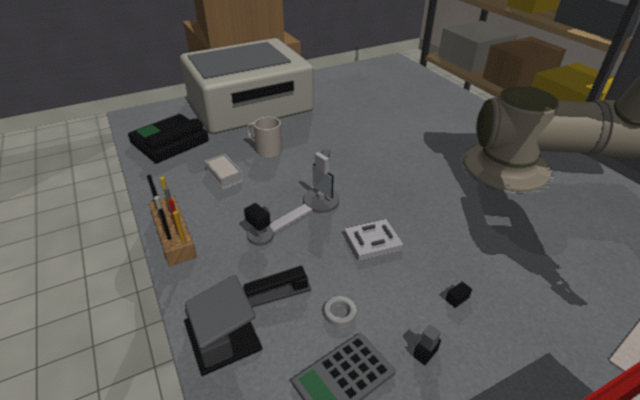

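View pics/top0.png

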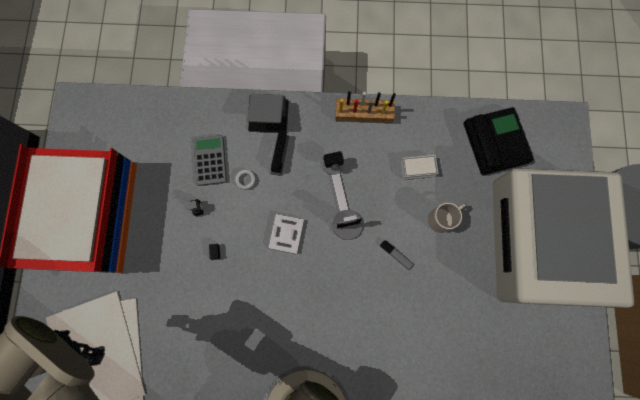

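The top view shows the sensor at (197,208), the relay at (215,252), the stage at (287,233), the mirror at (348,222) and the camera at (333,160). In the scene view the sensor is at (428,345), the stage at (373,240) and the mirror at (320,180).

```bash
cat > h.py <<'E'
import numpy as np, cv2
from plant import *
def ray(n,u,v,z):
    c=camera_model(n);R,t=c["R"],c["t"];C=-R.T@t
    d=R.T@np.linalg.inv(c["camera_matrix"])@np.array([u,v,1.]);return C+d*(z-C[2])/d[2]
def proj(n,X):
    c=camera_model(n);p=c["camera_matrix"]@(c["R"]@np.array(X,float)+c["t"]);return p[:2]/p[2]
def crop(im,x0,x1,y0,y1,f,name):
    cv2.imwrite(name,cv2.resize(im[y0:y1,x0:x1],None,fx=f,fy=f,interpolation=cv2.INTER_CUBIC))
E
python3 - <<'E'
from h import *
t=cv2.imread("pics/top0.png");s=cv2.imread("pics/scene0.png")
a=cv2.resize(t[185:275,180:380],None,fx=4,fy=4,interpolation=cv2.INTER_CUBIC)   # 800x360
cv2.imwrite("pics/tc.png",a)
crop(s,240,480,190,370,3.3,"pics/sc.png")
for n,u,v,z in[("sensor",197,208,50),("relay",215,252,28),("stage",287,233,20),("mirror",348,222,30),("cam",333,160,80)]:print(n,ray("top",u,v,z).round())
E
```

```text
sensor [548. 341.  50.]
relay [425. 283.  28.]
stage [489.  79.  20.]
mirror [528. -98.  30.]
cam [700. -47.  80.]
```

View pics/tc.png

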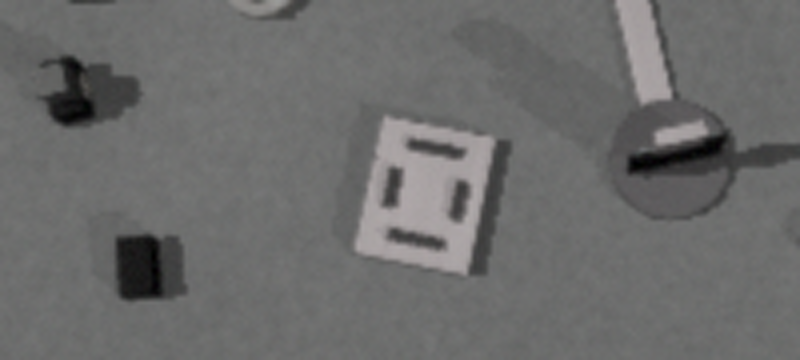

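View pics/sc.png

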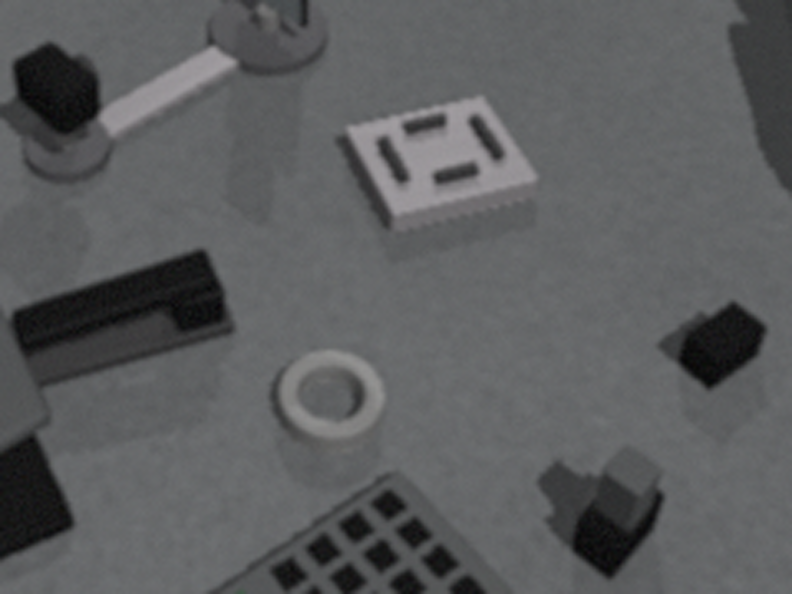

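Crops: the stage is clear, with its corners at about (385,117), (497,140), (470,273) and (355,250) in the top crop. The sensor stands upright with its plug top at about (633,470) in the scene crop. I need it bigger, with stretched contrast, to get its yaw.

Run:
```python
from h import *
t=cv2.imread("pics/top0.png");s=cv2.imread("pics/scene0.png")
st=lambda a:np.clip(a.astype(float)*1.9,0,255).astype(np.uint8)
A=cv2.resize(st(s[318:368,405:450]),(360,400),interpolation=cv2.INTER_CUBIC)  # 8x
B=cv2.resize(st(t[190:225,180:220]),(400,350),interpolation=cv2.INTER_CUBIC)  #10x
c=np.zeros((400,770,3),np.uint8);c[:,:360]=A;c[:350,370:]=B;cv2.imwrite("pics/sens.png",c)
m=(t.min(2)>125).astype(np.uint8);m[:, :265]=0;m[:,310:]=0;m[:210]=0;m[260:]=0
m=cv2.morphologyEx(m,cv2.MORPH_CLOSE,np.ones((9,9)))
cn=max(cv2.findContours(m,0,2)[0],key=cv2.contourArea);
P=np.array([ray("top",u,v,20)[:2] for u,v in cn[:,0]],np.float32)
r=cv2.minAreaRect(P);print("stage",r,proj("scene",[*r[0],20]))
# mirror base disc/connecting bar, bar top bright
g=t.min(2)
for y in range(175,212,6):
    x=np.where(g[y,325:365]>125)[0]+325;print(y,x.min() if len(x) else None,x.max() if len(x) else None)
print(g[212:232,328:370])
```

```text
stage ((488.3387451171875, 82.57247161865234), (84.57283020019531, 101.88570404052734), 81.10128784179688) [374.10643384 235.88246919]
175 332 339
181 333 340
187 334 342
193 336 343
199 337 345
205 339 346
211 None None
[[101 100 104 102 101  99  99  97  99  91  90  87  83  78  80  83  88  89
   87  89  90  93  90  88  91  87  88  84  82 102 103 107 108 101 104 103
  104 107 110 107 106 106]
 [102 100 100 100  99  98  99  96  94  81  79  82  81  82  80  79  82  87
   90  90  88  90  91  91  89  91  89  91  81  76  82 103 105 103 103 104
  105 108 110 107 106 106]
 [101  99  99  98  96  98  96  95  89  80  80  79  81  77  80  81  81  83
   83  89  89  91  91  90  92  94  96 101  90  87  75  79 100 105 105 105
  106 107 108 108 106 104]
 [102  97  98  98  98  98  98  89  79  82  80  81  82  81  81  81  81  82
   85  84  90  96 104 106 106 117 129 137  94  90  86  70  80 103 104 106
  105 109 107 105 102 105]
 [ 99  99  97  97  95  96  91  85  80  78  80  82  82  81  81  82  86  93
  100  98 106 120 138 149 154 153 152 146 113  95  89  86  78  97 103 106
  106 107 105 103 105 105]
 [ 9
[... 1921 characters left out ...]
 [111 104 100  95  95  87  90  90  81  53  60  60  59  54  56  62  65  66
   65  66  66  65  65  67  67  66  64  67  70  87  92  89  92  88  68  75
  102 109 108 110 109 107]
 [110 106  99  97  96  89  92  93  89  89  89  88  84  67  74  89  87  89
   90  89  89  89  87  90  90  89  92  90  91  92  93  94  93  86  67  71
  103 107 108 107 106 108]
 [107 106 101  99  95  85  88  90  90  91  91  89  93  91  89  92  91  89
   89  94  92  92  91  93  94  92  93  93  91  92  90  92  89  77  68  85
  107 109 107 104 105 109]
 [108 104 107 104 100  93  86  90  91  92  90  90  92  93  90  92  90  91
   91  91  90  92  91  93  93  94  95  93  93  92  92  92  86  72  83 103
  111 108 107 106 107 108]]
```

View pics/sens.png

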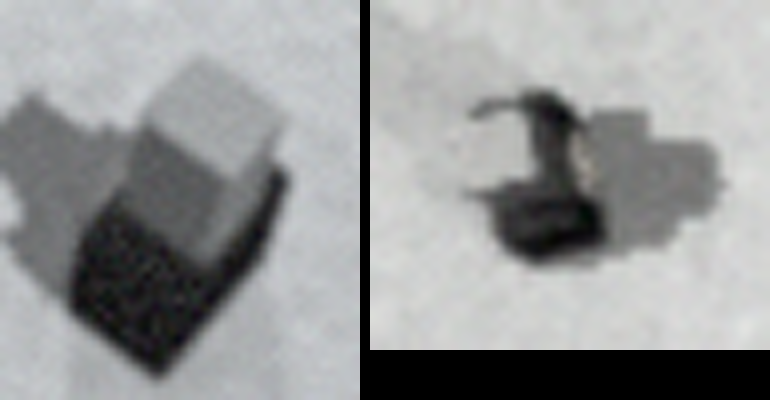

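The sensor's left panel shows the plug-top corners at (200,55), (280,118), (238,177) and (148,122), and the body's bottom corners at (70,308), (157,378) and (262,262), all in 8x crop pixels. In the top panel the plug spans x 455-535 and y 105-190.

Run:
```python
from h import *
f=lambda u,v,z:ray("scene",405+u/8,318+v/8,z)[:2]
p=[f(*c,64) for c in[(200,55),(280,118),(238,177),(148,122)]];b=[f(*c,0) for c in[(70,308),(157,378),(262,262)]]
for q in(p,b):
    q=np.array(q);print(q.round(1));d=np.diff(q,axis=0);print(np.linalg.norm(d,axis=1),np.degrees(np.arctan2(d[:,1],d[:,0])))
print("plug mid",np.mean(p,0),"body mid",(b[0]+b[2])/2)
print("top-view plug",ray("top",180+(495-370)/10,190+147/10,64))
B=[(ray("top",332,175,6)+ray("top",339,175,6))/2,(ray("top",339,205,6)+ray("top",346,205,6))/2];print("bar",B, np.degrees(np.arctan2(*(B[0]-B[1])[1::-1])))
for z in(136,):print("grip",ray("top",350,218.6,z))
t=cv2.imread("pics/top0.png");g=t.min(2)
m=((g>125)*255).astype(np.uint8);m[:212]=0;m[226:]=0;m[:,:335]=0;m[:,360:]=0
c=max(cv2.findContours(m,0,2)[0],key=cv2.contourArea)
P=np.array([ray("top",u,v,136)[:2] for u,v in c[:,0]],np.float32);print(cv2.minAreaRect(P))
# base disc: edge pixels
print("disc bottom", ray("top",348,239,3),"L",ray("top",332.5,223,3),"R",ray("top",363,223,3))
```

```text
[[550.2 340.4]
 [545.2 359.8]
 [561.6 366.7]
 [569.9 348.3]]
[20.02277681 17.86867886 20.15059275] [104.50398681  22.72245339 -65.93574514]
[[578.1 348.3]
 [571.6 369.8]
 [534.  358.4]]
[22.43351856 39.20795315] [ 106.92548624 -163.16016012]
plug mid [556.70983738 353.77500938] body mid [556.07763896 353.37188357]
top-view plug [554.77099987 351.30303386  64.        ]
bar [array([673.84480244, -57.68782531,   6.        ]), array([581.87891683, -81.80494371,   6.        ])] 14.694357425196719
grip [521.64981504 -97.7066948  136.        ]
((523.632568359375, -97.25487518310547), (10.284493446350098, 33.3975715637207), 14.931046485900879)
disc bottom [ 480.77011026 -101.30873267    3.        ] L [526.65625563 -53.75399409   3.        ] R [ 530.32275163 -144.7201033     3.        ]
```

```bash
cat >> h.py <<'E'
from scipy.spatial.transform import Rotation as Ro
def go(x,y,z,yaw):  # target TCP, yaw of tool y in deg -> units in tool axes after turning
    s=sense();R=Ro.from_quat(s["ee_rot"]).as_matrix();cy=np.degrees(np.arctan2(R[1,1],R[0,1]))
    d=(cy-yaw+90)%180-90
    a=np.radians(cy-d);Y=np.array([np.cos(a),np.sin(a),0]);X=np.array([-np.sin(a),np.cos(a),0])
    D=np.array([x,y,z])-s["eef_pos"]
    print("t",s["time_s"],"pos",s["eef_pos"].round(1),"yaw",cy.round(2),"tilt",R[:2,2].round(4),"open",s["opening"],"F",s["finger_force"],"az units",(d/5).round(3),"then x,y,z units",(X@D/25).round(3),(Y@D/25).round(3),(-D[2]/25).round(3))
E
python3 - <<'E'
import plant;print([ (k,getattr(plant,k)) for k in dir(plant) if not k.startswith('_')][:30])
E
grep -rn tip_reach plant* 2>/dev/null | head
```

```text
[('PlanningError', <class 'plant.PlanningError'>), ('camera_model', <function make.<locals>.<lambda> at 0x7fde2b4985e0>), ('capture', <function make.<locals>.drawn_camera at 0x7fde2b498040>), ('sense', <function make.<locals>.<lambda> at 0x7fde2b498540>), ('sign_off', <function connect.<locals>.done at 0x7fde2b40b740>), ('tip_reach', 22.0)]
```

Call:
{"fn": "arm_command", "kwargs": {"plan": [{"az":1,"z":0.4,"gripper":0},{"az":1,"z":0.4,"gripper":0},{"az":1,"z":0.4,"gripper":0},{"az":1,"z":0.4,"gripper":0},{"az":1,"z":0.4,"gripper":0}]}}

```text
$.plan[0]: bad value
```

Call:
{"fn": "arm_command", "kwargs": {"plan": [{"az":1,"z":0.4,"gripper":0},{"az":1,"z":0.4,"gripper":0},{"az":1,"z":0.4,"gripper":0},{"az":1,"z":0.4,"gripper":0},{"az":1,"z":0.4,"gripper":0}]}}

```text
$.plan[0]: bad value
```

```bash
python3 -c "
from h import *
go(556,352.5,150,17)"
```

```text
t 0.1 pos [190.9 515.5 252.8] yaw 69.67 tilt [-0.0007 -0.0011] open 85.58468154835093 F 0.0 az units 10.534 then x,y,z units -10.506 12.058 4.111
```

Call:
{"fn": "arm_command", "kwargs": {"plan": [{"x":0,"y":0,"z":0.4,"ax":0,"ay":0,"az":1,"gripper":0},{"x":0,"y":0,"z":0.4,"ax":0,"ay":0,"az":1,"gripper":0},{"x":0,"y":0,"z":0.4,"ax":0,"ay":0,"az":1,"gripper":0},{"x":0,"y":0,"z":0.4,"ax":0,"ay":0,"az":1,"gripper":0},{"x":0,"y":0,"z":0.4,"ax":0,"ay":0,"az":1,"gripper":0}]}}

```text
time_s: 0.52
eef_pos: [190.9, 515.6, 202.5]
ee_rot: [0.387, 0.922, -0.0, -0.0]
wrist_force: [-0.3, 0.6, -0.2]
opening: 85.1
finger_force: 0.0
```

Call:
{"fn": "arm_command", "kwargs": {"plan": [{"x":0,"y":0,"z":0.4,"ax":0,"ay":0,"az":1,"gripper":0},{"x":0,"y":0,"z":0.4,"ax":0,"ay":0,"az":1,"gripper":0},{"x":0,"y":0,"z":0.4,"ax":0,"ay":0,"az":1,"gripper":0},{"x":0,"y":0,"z":0.4,"ax":0,"ay":0,"az":1,"gripper":0},{"x":0,"y":0,"z":0.4,"ax":0,"ay":0,"az":1,"gripper":0}]}}

```text
time_s: 0.93
eef_pos: [191.0, 515.6, 152.5]
ee_rot: [0.578, 0.816, -0.0, 0.0]
wrist_force: [-1.2, 0.6, -0.0]
opening: 85.5
finger_force: 0.0
```

Call:
{"fn": "arm_command", "kwargs": {"plan": [{"x":0,"y":0,"z":0,"ax":0,"ay":0,"az":0.53,"gripper":0},{"x":-0.875,"y":1,"z":0,"ax":0,"ay":0,"az":0,"gripper":0},{"x":-0.875,"y":1,"z":0,"ax":0,"ay":0,"az":0,"gripper":0},{"x":-0.875,"y":1,"z":0,"ax":0,"ay":0,"az":0,"gripper":0},{"x":-0.875,"y":1,"z":0,"ax":0,"ay":0,"az":0,"gripper":0}]}}

```text
time_s: 1.35
eef_pos: [313.3, 460.5, 153.0]
ee_rot: [0.594, 0.804, -0.0, -0.0]
wrist_force: [0.8, 0.2, 0.3]
opening: 85.4
finger_force: 0.0
```

Call:
{"fn": "arm_command", "kwargs": {"plan": [{"x":-0.875,"y":1,"z":0,"ax":0,"ay":0,"az":0,"gripper":0},{"x":-0.875,"y":1,"z":0,"ax":0,"ay":0,"az":0,"gripper":0},{"x":-0.875,"y":1,"z":0,"ax":0,"ay":0,"az":0,"gripper":0},{"x":-0.875,"y":1,"z":0,"ax":0,"ay":0,"az":0,"gripper":0},{"x":-0.875,"y":1,"z":0,"ax":0,"ay":0,"az":0,"gripper":0}]}}

```text
time_s: 1.77
eef_pos: [465.1, 392.3, 153.0]
ee_rot: [0.595, 0.804, -0.0, -0.0]
wrist_force: [-1.0, 0.7, -0.7]
opening: 85.4
finger_force: 0.0
```

```bash
python3 -c "
from h import *
go(556,352.5,150,17)"
```

```text
t 1.7667 pos [465.1 392.3 153. ] yaw 17.01 tilt [-0.0008 -0.0004] open 85.35384107521283 F 0.0 az units 0.002 then x,y,z units -2.585 3.011 0.119
```

Call:
{"fn": "arm_command", "kwargs": {"plan": [{"x":-0.86,"y":1,"z":0.04,"ax":0,"ay":0,"az":0,"gripper":0},{"x":-0.86,"y":1,"z":0,"ax":0,"ay":0,"az":0,"gripper":0},{"x":-0.86,"y":1,"z":0,"ax":0,"ay":0,"az":0,"gripper":0},{"x":0,"y":0,"z":0.9,"ax":0,"ay":0,"az":0,"gripper":0},{"x":0,"y":0,"z":0.9,"ax":0,"ay":0,"az":0,"gripper":0}]}}

```text
time_s: 2.18
eef_pos: [556.5, 352.5, 107.0]
ee_rot: [0.596, 0.803, 0.001, 0.001]
wrist_force: [0.2, 0.6, -0.9]
opening: 85.5
finger_force: 0.0
```

```bash
python3 -c "
from h import *
go(556,352.5,57,17)
t=capture('top');s=capture('scene')
A=cv2.resize(s[240:380,370:490],(480,560),interpolation=cv2.INTER_CUBIC)
B=cv2.resize(t[170:240,160:235],(300,280),interpolation=cv2.INTER_CUBIC)
c=np.zeros((560,790,3),np.uint8);c[:,:480]=A;c[:280,490:]=B
cv2.imwrite('pics/near.png',np.clip(c*1.7,0,255).astype(np.uint8))"
```

```text
t 2.1833 pos [556.5 352.5 107. ] yaw 16.87 tilt [0.0022 0.0009] open 85.4546644018719 F 0.0 az units -0.025 then x,y,z units 0.005 -0.017 2.0
```

View pics/near.png

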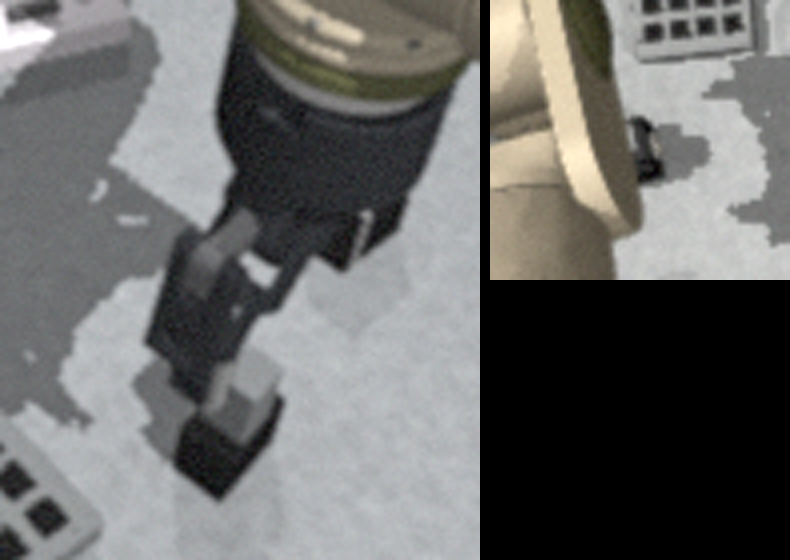

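The gripper is straight above the sensor: one finger is in front at about (190,380), and the plug at (250,390) lies between the fingers. Next I descend and close.

Call:
{"fn": "arm_command", "kwargs": {"plan": [{"x":0,"y":0,"z":0.7,"ax":0,"ay":0,"az":0,"gripper":0},{"x":0,"y":0,"z":0.7,"ax":0,"ay":0,"az":0,"gripper":0},{"x":0,"y":0,"z":0.6,"ax":0,"ay":0,"az":0,"gripper":0},{"x":0,"y":0,"z":0,"ax":0,"ay":0,"az":0,"gripper":0.4},{"x":0,"y":0,"z":0,"ax":0,"ay":0,"az":0,"gripper":1}], "newtons": 25}}

```text
time_s: 2.7
eef_pos: [554.4, 353.9, 58.1]
ee_rot: [0.594, 0.804, -0.0, -0.0]
wrist_force: [-0.3, 0.4, 0.0]
opening: 63.8
finger_force: 0.0
```

Call:
{"fn": "arm_command", "kwargs": {"plan": [{"x":0,"y":0,"z":0,"ax":0,"ay":0,"az":0,"gripper":1},{"x":0,"y":0,"z":0,"ax":0,"ay":0,"az":0,"gripper":1},{"x":0,"y":0,"z":0,"ax":0,"ay":0,"az":0,"gripper":1},{"x":0,"y":0,"z":0,"ax":0,"ay":0,"az":0,"gripper":1},{"x":0,"y":0,"z":0,"ax":0,"ay":0,"az":0,"gripper":1}]}}

```text
time_s: 3.12
eef_pos: [554.8, 353.8, 58.4]
ee_rot: [0.595, 0.804, 0.001, 0.0]
wrist_force: [-1.6, -0.6, 5.5]
opening: 21.6
finger_force: 32.2
```

Call:
{"fn": "arm_command", "kwargs": {"plan": [{"x":0,"y":0,"z":0,"ax":0,"ay":0,"az":0,"gripper":1},{"x":0,"y":0,"z":0,"ax":0,"ay":0,"az":0,"gripper":1},{"x":0,"y":0,"z":-0.8,"ax":0,"ay":0,"az":0,"gripper":1},{"x":0,"y":0,"z":-0.8,"ax":0,"ay":0,"az":0,"gripper":1},{"x":0,"y":0,"z":-0.8,"ax":0,"ay":0,"az":0,"gripper":1}]}}

```text
time_s: 3.53
eef_pos: [554.2, 353.5, 117.8]
ee_rot: [0.595, 0.804, -0.001, -0.0]
wrist_force: [0.6, -0.3, 0.1]
opening: 22.0
finger_force: 31.2
```

```bash
python3 -c "
from h import *
go(488.3,82.6,117,-8.9)
s=capture('scene');u,v=map(int,proj('scene',[556,352,90]));print(u,v)
crop(np.clip(s*1.7,0,255).astype(np.uint8),u-40,u+40,v-40,v+40,7,'pics/held.png')"
```

```text
t 3.5333 pos [554.2 353.5 117.8] yaw 17.02 tilt [-0.0011 -0.0005] open 21.958561489872597 F 31.24475598335266 az units 5.184 then x,y,z units -11.112 -0.926 0.03
434 322
```

View pics/held.png

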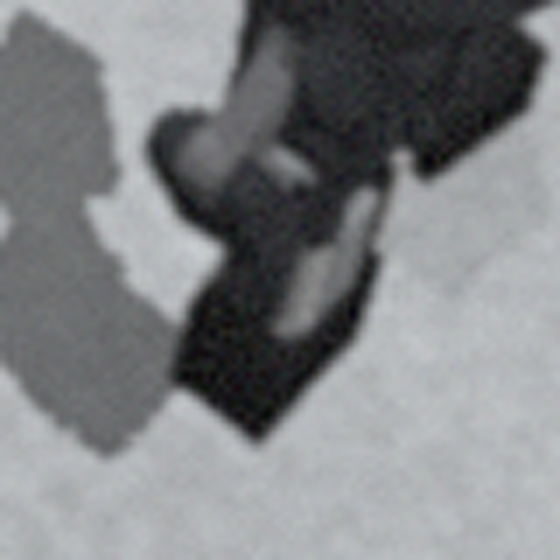

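The sensor is held upright. Its bottom corners are at about (180,380), (262,440) and (352,340) in the crop.

```bash
python3 -c "
from h import *
P=np.array([ray('scene',394+u/7,282+v/7,59.4)[:2] for u,v in[(180,380),(262,440),(352,340)]])
print(P.round(1))
Rm=np.array([[np.cos(.297),-np.sin(.297)],[np.sin(.297),np.cos(.297)]])
print(((P-[554.2,353.5])@Rm).round(1))
# stage in scene view
s=cv2.imread('pics/scene0.png');g=s.min(2);m=((g>120)*255).astype(np.uint8);k=np.zeros_like(m);k[210:270,335:410]=m[210:270,335:410]
print(np.percentile(g[215:260,345:400],[10,50,75,90,95]))
for th in (130,150,165):
  m=((g>th)*255).astype(np.uint8);k=np.zeros_like(m);k[210:270,335:410]=m[210:270,335:410]
  k=cv2.morphologyEx(k,3,np.ones((9,9)));c=max(cv2.findContours(k,0,2)[0],key=cv2.contourArea)
  print(th,cv2.minAreaRect(np.array([ray('scene',u,v,20)[:2] for u,v in c[:,0]],np.float32)))
"
```

```text
[[576.4 347.9]
 [569.4 369.1]
 [533.4 357.7]]
[[ 19.6 -11.8]
 [ 19.1  10.5]
 [-18.7  10.1]]
[ 73.4 106.  146.  150.  152. ]
130 ((490.4666442871094, 81.31796264648438), (85.89572143554688, 100.76128387451172), 81.1336898803711)
150 ((491.2804870605469, 81.97763061523438), (80.07119750976562, 95.40298461914062), 81.43297576904297)Traceback (most recent call last):
  File "<string>", line 12, in <module>
    k=cv2.morphologyEx(k,3,np.ones((9,9)));c=max(cv2.findContours(k,0,2)[0],key=cv2.contourArea)
                                             ~~~^^^^^^^^^^^^^^^^^^^^^^^^^^^^^^^^^^^^^^^^^^^^^^^^
ValueError: max() iterable argument is empty
```

Call:
{"fn": "arm_command", "kwargs": {"plan": [{"x":0,"y":0,"z":0,"ax":0,"ay":0,"az":0.86,"gripper":1},{"x":0,"y":0,"z":0,"ax":0,"ay":0,"az":0.86,"gripper":1},{"x":0,"y":0,"z":0,"ax":0,"ay":0,"az":0.86,"gripper":1},{"x":0,"y":0,"z":0,"ax":0,"ay":0,"az":0.86,"gripper":1},{"x":0,"y":0,"z":0,"ax":0,"ay":0,"az":0.86,"gripper":1}]}}

```text
time_s: 4.0
eef_pos: [554.3, 353.5, 116.8]
ee_rot: [0.735, 0.678, -0.0, -0.0]
wrist_force: [-0.9, 0.3, -1.4]
opening: 21.8
finger_force: 31.4
```

Call:
{"fn": "arm_command", "kwargs": {"plan": [{"x":-0.3,"y":0,"z":0,"ax":0,"ay":0,"az":0.86,"gripper":1},{"x":-0.8,"y":-0.1,"z":0,"ax":0,"ay":0,"az":0,"gripper":1},{"x":-1,"y":-0.1,"z":0,"ax":0,"ay":0,"az":0,"gripper":1},{"x":-1,"y":-0.1,"z":0,"ax":0,"ay":0,"az":0,"gripper":1},{"x":-1,"y":-0.1,"z":0,"ax":0,"ay":0,"az":0,"gripper":1}]}}

```text
time_s: 4.42
eef_pos: [528.8, 252.8, 116.8]
ee_rot: [0.759, 0.651, -0.0, -0.0]
wrist_force: [0.2, 0.6, -0.3]
opening: 21.5
finger_force: 31.3
```

Call:
{"fn": "arm_command", "kwargs": {"plan": [{"x":-1,"y":-0.1,"z":0,"ax":0,"ay":0,"az":0,"gripper":1},{"x":-1,"y":-0.1,"z":0,"ax":0,"ay":0,"az":0,"gripper":1},{"x":-1,"y":-0.1,"z":0,"ax":0,"ay":0,"az":0,"gripper":1},{"x":-1,"y":-0.1,"z":0,"ax":0,"ay":0,"az":0,"gripper":1},{"x":-1,"y":-0.1,"z":0,"ax":0,"ay":0,"az":0,"gripper":1}]}}

```text
time_s: 4.83
eef_pos: [497.4, 131.1, 117.0]
ee_rot: [0.759, 0.651, -0.0, -0.0]
wrist_force: [0.2, -0.8, -0.8]
opening: 21.6
finger_force: 31.4
```

Call:
{"fn": "arm_command", "kwargs": {"plan": [{"x":-1,"y":0,"z":0,"ax":0,"ay":0,"az":0,"gripper":1},{"x":-0.7,"y":0,"z":0,"ax":0,"ay":0,"az":0,"gripper":1},{"x":-0.3,"y":0,"z":0,"ax":0,"ay":0,"az":0,"gripper":1},{"x":0,"y":0,"z":0,"ax":0,"ay":0,"az":0,"gripper":1},{"x":0,"y":0,"z":0,"ax":0,"ay":0,"az":0,"gripper":1}]}}

```text
time_s: 5.25
eef_pos: [490.5, 83.1, 117.2]
ee_rot: [0.759, 0.651, 0.0, -0.0]
wrist_force: [-0.1, -0.8, -1.1]
opening: 21.6
finger_force: 31.3
```

```bash
python3 -c "
from h import *
go(488.3,82.2,79.4,-8.9)"
```

```text
t 5.25 pos [490.5  83.1 117.2] yaw -8.81 tilt [-0.      0.0002] open 21.564916933835523 F 31.34949803352356 az units 0.018 then x,y,z units -0.047 -0.082 1.514
```

Call:
{"fn": "arm_command", "kwargs": {"plan": [{"x":-0.04,"y":-0.08,"z":0.4,"ax":0,"ay":0,"az":0,"gripper":1},{"x":0,"y":0,"z":0.4,"ax":0,"ay":0,"az":0,"gripper":1},{"x":0,"y":0,"z":0.3,"ax":0,"ay":0,"az":0,"gripper":1},{"x":0,"y":0,"z":0.2,"ax":0,"ay":0,"az":0,"gripper":1},{"x":0,"y":0,"z":0,"ax":0,"ay":0,"az":0,"gripper":1}]}}

```text
time_s: 5.67
eef_pos: [488.0, 82.7, 83.9]
ee_rot: [0.759, 0.651, -0.001, -0.001]
wrist_force: [-0.7, -0.2, -1.1]
opening: 21.4
finger_force: 31.3
```

```bash
python3 -c "
from h import *
go(488.3,82.2,79.4,-8.9)
s=capture('scene')
crop(np.clip(s*1.6,0,255).astype(np.uint8),335,415,195,270,8,'pics/pl.png')"
```

```text
t 5.6667 pos [488.   82.7  83.9] yaw -8.73 tilt [-0.0018  0.0002] open 21.449759428168814 F 31.348854303359985 az units 0.034 then x,y,z units -0.017 0.016 0.179
```

View pics/pl.png

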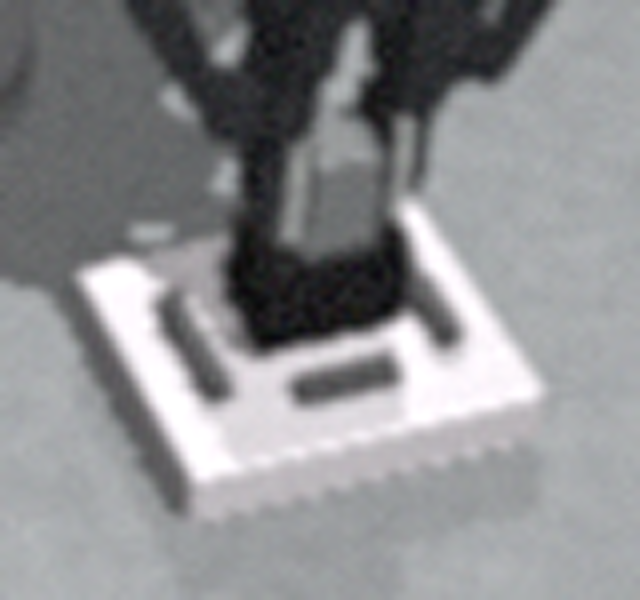

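The sensor hangs just above the plate between the stops. Its bottom front corners are at about (258,350) and (408,315). The plate's top corners are at (78,272), (190,480) and (545,390), with the fourth near (412,205).

```bash
python3 -c "
from h import *
f=lambda u,v,z:ray('scene',335+u/8,195+v/8,z)[:2]
S=np.array([f(*p,20) for p in[(78,272),(190,480),(545,390),(412,205)]]);print(S.round(1))
print('len',np.linalg.norm(np.diff(S,axis=0),axis=1))
a=(S[1]+S[2])/2;mid=(S[0]+S[2])/2;mid2=S.mean(0);print(mid,mid2)
d=S[1]-S[2];print(np.degrees(np.arctan2(d[1],d[0])))
th=np.radians(-8.8);R=np.array([[np.cos(th),-np.sin(th)],[np.sin(th),np.cos(th)]])
B=np.array([f(*p,24.5) for p in[(258,350),(408,315)]]);print('body',((B-mid)@R).round(1),'stage corners',((S-mid)@R).round(1))"
```

```text
[[534.9  34.1]
 [548.5 116.4]
 [445.9 131.5]
 [435.5  53.3]]
len [ 83.40360126 103.74856138  78.88303356]
[490.38489019  82.76491086] [491.21471545  83.78349752]
-8.370718767385517
body [[ 18.1   7.2]
 [-26.5   7.4]] stage corners [[ 51.4 -41.3]
 [ 52.3  42.1]
 [-51.4  41.3]
 [-49.7 -37.6]]
```

Call:
{"fn": "arm_command", "kwargs": {"plan": [{"x":0.05,"y":0.07,"z":0,"ax":0,"ay":0,"az":0,"gripper":1},{"x":0,"y":0,"z":0.1,"ax":0,"ay":0,"az":0,"gripper":1},{"x":0,"y":0,"z":0.08,"ax":0,"ay":0,"az":0,"gripper":1},{"x":0,"y":0,"z":0,"ax":0,"ay":0,"az":0,"gripper":1},{"x":0,"y":0,"z":0,"ax":0,"ay":0,"az":0,"gripper":1}]}}

```text
time_s: 6.13
eef_pos: [490.2, 83.0, 80.3]
ee_rot: [0.759, 0.651, -0.0, -0.0]
wrist_force: [-0.6, 0.9, -0.0]
opening: 21.4
finger_force: 31.3
```

```bash
python3 -c "
from h import *
go(490,83.7,79.4,-8.9);print(sense()['wrist_force'])
s=capture('scene');cv2.imwrite('pics/pl2full.png',s)
th=np.radians(-8.8);ex=np.array([np.cos(th),np.sin(th),0]);ey=np.array([-np.sin(th),np.cos(th),0])
g=cv2.GaussianBlur(s.min(2),(0,0),.5).astype(np.float32)
def prof(o,d,r):
    P=np.array([proj('scene',o+d*k) for k in r],np.float32);return cv2.remap(g,P[:,0][None],P[:,1][None],1)[0].astype(int)
M=np.array([489,82.5,20.])
r=np.arange(10,50,2);print('y along front',list(zip(r,prof(M,ey,r))))
r=np.arange(-54,56,3);print('x at front z20 y=14',list(zip(r,prof(M+ey*14,ex,r))))
r=np.arange(-54,56,3);print('x at y=43 ',list(zip(r,prof(M+ey*39,ex,r))))"
```

```text
t 6.1333 pos [490.2  83.   80.3] yaw -8.78 tilt [-0.0001 -0.    ] open 21.44254452916019 F 31.349957585334778 az units 0.024 then x,y,z units 0.026 -0.01 0.037
[-0.60296168  0.94646003 -0.00850638]
y along front [(np.int64(10), np.int64(113)), (np.int64(12), np.int64(107)), (np.int64(14), np.int64(95)), (np.int64(16), np.int64(75)), (np.int64(18), np.int64(63)), (np.int64(20), np.int64(56)), (np.int64(22), np.int64(58)), (np.int64(24), np.int64(70)), (np.int64(26), np.int64(93)), (np.int64(28), np.int64(114)), (np.int64(30), np.int64(129)), (np.int64(32), np.int64(134)), (np.int64(34), np.int64(134)), (np.int64(36), np.int64(135)), (np.int64(38), np.int64(138)), (np.int64(40), np.int64(139)), (np.int64(42), np.int64(134)), (np.int64(44), np.int64(124)), (np.int64(46), np.int64(117)), (np.int64(48), np.int64(114))]
x at front z20 y=14 [(np.int64(-54), np.int64(106)), (np.int64(-51), np.int64(118)), (np.int64(-48), np.int64(141)), (np.int64(-45), np.int64(153)), (np.int64(-42), np.int64(151)), (np.int64(-39), np.int64(123)), (np.int64(-36), np.int64(83)), (np.int64(-33), np.int64(59)),
[... 1360 characters left out ...]
(-12), np.int64(154)), (np.int64(-9), np.int64(147)), (np.int64(-6), np.int64(142)), (np.int64(-3), np.int64(142)), (np.int64(0), np.int64(140)), (np.int64(3), np.int64(141)), (np.int64(6), np.int64(142)), (np.int64(9), np.int64(140)), (np.int64(12), np.int64(140)), (np.int64(15), np.int64(142)), (np.int64(18), np.int64(139)), (np.int64(21), np.int64(140)), (np.int64(24), np.int64(142)), (np.int64(27), np.int64(140)), (np.int64(30), np.int64(138)), (np.int64(33), np.int64(142)), (np.int64(36), np.int64(139)), (np.int64(39), np.int64(140)), (np.int64(42), np.int64(148)), (np.int64(45), np.int64(154)), (np.int64(48), np.int64(155)), (np.int64(51), np.int64(146)), (np.int64(54), np.int64(106))]
```

Call:
{"fn": "arm_command", "kwargs": {"plan": [{"x":0.02,"y":-0.01,"z":0.04,"ax":0,"ay":0,"az":0,"gripper":1},{"x":0,"y":0,"z":0,"ax":0,"ay":0,"az":0,"gripper":1},{"x":0,"y":0,"z":0,"ax":0,"ay":0,"az":0,"gripper":0.5},{"x":0,"y":0,"z":0,"ax":0,"ay":0,"az":0,"gripper":0.2},{"x":0,"y":0,"z":0,"ax":0,"ay":0,"az":0,"gripper":0.2}]}}

```text
time_s: 6.6
eef_pos: [490.1, 83.6, 79.4]
ee_rot: [0.759, 0.651, 0.0, 0.0]
wrist_force: [0.4, 0.4, 0.4]
opening: 57.0
finger_force: 0.0
```

Call:
{"fn": "arm_command", "kwargs": {"plan": [{"x":0,"y":0,"z":0,"ax":0,"ay":0,"az":0,"gripper":0.1},{"x":0,"y":0,"z":-0.5,"ax":0,"ay":0,"az":0,"gripper":0},{"x":0,"y":0,"z":-1,"ax":0,"ay":0,"az":0,"gripper":0},{"x":0,"y":0,"z":-1,"ax":0,"ay":0,"az":0,"gripper":0},{"x":0,"y":0,"z":-1,"ax":0,"ay":0,"az":0,"gripper":0}]}}

```text
time_s: 7.02
eef_pos: [489.8, 83.6, 167.8]
ee_rot: [0.759, 0.651, -0.0, -0.0]
wrist_force: [0.5, 0.5, 0.4]
opening: 85.4
finger_force: 0.0
```

Call:
{"fn": "arm_command", "kwargs": {"plan": [{"x":0,"y":0,"z":-1,"ax":0,"ay":0,"az":0,"gripper":0},{"x":-1,"y":0,"z":-0.4,"ax":0,"ay":0,"az":-0.94,"gripper":0},{"x":-1,"y":0,"z":0,"ax":0,"ay":0,"az":-0.94,"gripper":0},{"x":-1,"y":0,"z":0,"ax":0,"ay":0,"az":-0.94,"gripper":0},{"x":-1,"y":0,"z":0,"ax":0,"ay":0,"az":-0.94,"gripper":0}]}}

```text
time_s: 7.43
eef_pos: [486.6, -16.9, 202.2]
ee_rot: [0.641, 0.768, 0.0, 0.0]
wrist_force: [0.1, -0.5, -0.0]
opening: 85.0
finger_force: 0.0
```

```bash
python3 -c "
from h import *
go(524.5,-97.2,190,14.7)
s=capture('scene');t=capture('top');cv2.imwrite('pics/s3.png',s);cv2.imwrite('pics/t3.png',t)
f=lambda a:np.clip(a*1.6,0,255).astype(np.uint8)
A=cv2.resize(f(s[195:270,335:415]),(480,450),interpolation=2);B=cv2.resize(f(t[205:260,262:312]),(300,330),interpolation=2)
c=np.zeros((450,790,3),np.uint8);c[:,:480]=A;c[:330,490:]=B;cv2.imwrite('pics/rel.png',c)"
```

```text
t 7.4333 pos [486.6 -16.9 202.2] yaw 10.28 tilt [ 0.0005 -0.0002] open 85.04827636396155 F 0.0 az units -0.883 then x,y,z units -3.493 0.652 0.488
```

View pics/rel.png

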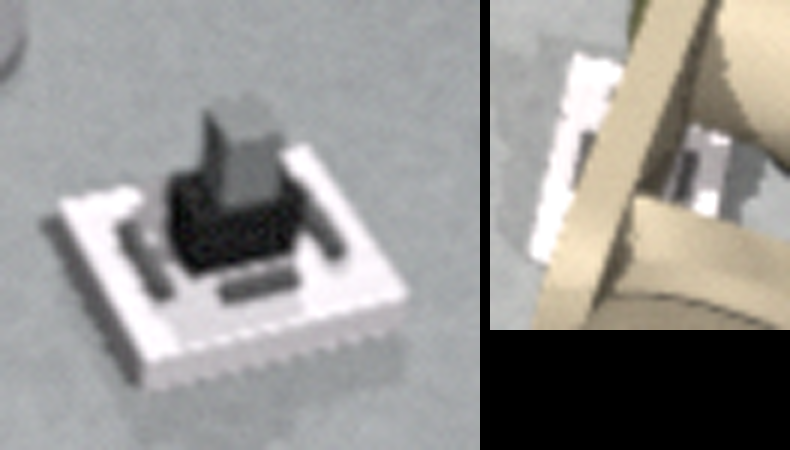

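The sensor stands upright and free between the stops. Its bottom front corners are at (190,272) and (297,245), and the plate's front edge runs (143,360)–(408,295). The arm hides most of the stage in the top view.

```bash
python3 -c "
from h import *
f=lambda u,v,z:ray('scene',335+u/6,195+v/6,z)[:2]
th=np.radians(-8.8);R=np.array([[np.cos(th),-np.sin(th)],[np.sin(th),np.cos(th)]])
M=np.array([489.5,83])
for n,z,p in[('stage',20,[(60,203),(143,360),(408,295),(300,145)]),('body z20',20,[(190,272),(297,245)]),('frontstop back top edge',27,[(222,285),(295,266)]),('leftstop inner top',27,[(135,220),(172,290)]),('rightstop inner top',27,[(305,197),(333,255)])]:
    print(n,((np.array([f(*q,z) for q in p])-M)@R).round(1).tolist())
s=cv2.imread('pics/s3.png');g=s.min(2).astype(np.float32)
ex=np.array([*R[:,0],0]);ey=np.array([*R[:,1],0]);M3=np.array([489.5,83,20.])
def prof(o,d,r):
    P=np.array([proj('scene',o+d*k) for k in r],np.float32);return [(int(a),int(b)) for a,b in zip(r,cv2.remap(g,P[:,0][None],P[:,1][None],1)[0])]
print('plate y, x=+-26',prof(M3+ex*26,ey,range(30,52,2)),prof(M3-ex*26,ey,range(30,52,2)))
print('body y front x=-8',prof(M3-ex*8,ey,range(4,30,2)));print('body y front x=8',prof(M3+ex*8,ey,range(4,30,2)))
print('body x, z=32,y=13',prof(M3+ey*13+[0,0,12],ex,range(-36,38,3)))"
```

```text
stage [[51.6, -41.7], [53.1, 42.0], [-49.7, 42.3], [-47.7, -43.3]]
body z20 [[20.0, 7.1], [-22.9, 6.4]]
frontstop back top edge [[15.1, 23.0], [-13.7, 22.4]]
leftstop inner top [[31.7, -17.8], [33.1, 19.8]]
rightstop inner top [[-32.9, -9.5], [-29.2, 21.5]]
plate y, x=+-26 [(30, 133), (32, 132), (34, 134), (36, 136), (38, 138), (40, 137), (42, 130), (44, 119), (46, 115), (48, 114), (50, 115)] [(30, 154), (32, 153), (34, 152), (36, 155), (38, 155), (40, 149), (42, 134), (44, 120), (46, 114), (48, 110), (50, 110)]
body y front x=-8 [(4, 16), (6, 27), (8, 54), (10, 74), (12, 86), (14, 76), (16, 65), (18, 57), (20, 53), (22, 54), (24, 75), (26, 99), (28, 124)]
body y front x=8 [(4, 20), (6, 35), (8, 59), (10, 86), (12, 91), (14, 83), (16, 65), (18, 57), (20, 55), (22, 56), (24, 72), (26, 99), (28, 121)]
body x, z=32,y=13 [(-36, 143), (-33, 103), (-30, 64), (-27, 51), (-24, 66), (-21, 104), (-18, 86), (-15, 37), (-12, 10), (-9, 18), (-6, 16), (-3, 13), (0, 16), (3, 13), (6, 16), (9, 14), (12, 15), (15, 14), (18, 12), (21, 13), (24, 16), (27, 52), (30, 107), (33, 110), (36, 79)]
```

Call:
{"fn": "arm_command", "kwargs": {"plan": [{"x":-1,"y":0,"z":0,"ax":0,"ay":0,"az":-0.88,"gripper":0},{"x":-1,"y":0.4,"z":0,"ax":0,"ay":0,"az":0,"gripper":0},{"x":-1,"y":0.3,"z":0,"ax":0,"ay":0,"az":0,"gripper":0},{"x":-1,"y":0,"z":0,"ax":0,"ay":0,"az":0,"gripper":0},{"x":-1,"y":0,"z":0,"ax":0,"ay":0,"az":0,"gripper":0}]}}

```text
time_s: 7.95
eef_pos: [533.7, -133.4, 201.7]
ee_rot: [0.613, 0.79, 0.0, -0.0]
wrist_force: [0.9, -0.3, 0.4]
opening: 85.3
finger_force: 0.0
```

Call:
{"fn": "arm_command", "kwargs": {"plan": [{"x":-1,"y":0,"z":0,"ax":0,"ay":0,"az":0,"gripper":0},{"x":-1,"y":0,"z":0,"ax":0,"ay":0,"az":0,"gripper":0},{"x":-1,"y":0,"z":0,"ax":0,"ay":0,"az":0,"gripper":0},{"x":0,"y":0,"z":0,"ax":0,"ay":0,"az":0,"gripper":0},{"x":0,"y":0,"z":0,"ax":0,"ay":0,"az":0,"gripper":0}]}}

```text
time_s: 8.37
eef_pos: [551.9, -205.8, 201.3]
ee_rot: [0.614, 0.79, 0.0, -0.0]
wrist_force: [-0.3, -0.3, -1.1]
opening: 85.5
finger_force: 0.0
```

```bash
python3 -c "
from h import *
go(524.5,-97.2,190,14.7)
t=capture('top');s=capture('scene');cv2.imwrite('pics/t4.png',t);cv2.imwrite('pics/s4.png',s)
f=lambda a:np.clip(a*1.6,0,255).astype(np.uint8)
A=cv2.resize(f(s[140:215,285:360]),(300,300),interpolation=2);B=cv2.resize(f(t[205:260,262:312]),(500,550),interpolation=2)
c=np.zeros((550,800,3),np.uint8);c[:300,:300]=A;c[:,300:]=B;cv2.imwrite('pics/chk.png',c)"
```

```text
t 8.3667 pos [ 551.9 -205.8  201.3] yaw 14.3 tilt [-0.0007  0.0007] open 85.49510796557689 F 0.0 az units -0.08 then x,y,z units 4.481 0.04 0.453
```

View pics/chk.png

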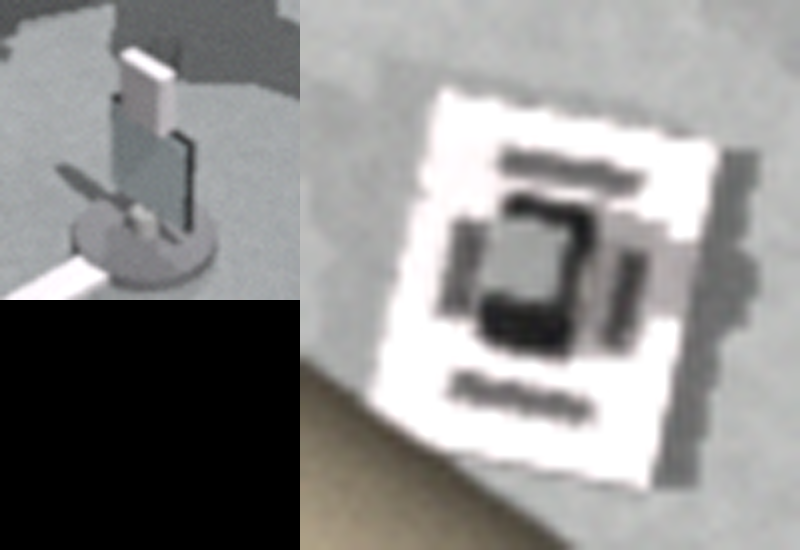

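The top view shows the body's mirror-side edge at about x=588 and the inner edge of the mirror-side stop at about 611 (10x). The sensor looks nearly centred, and I'll put numbers on it.

```bash
python3 -c "
from h import *
f=lambda u,v,z:ray('top',262+(u-300)/10,205+v/10,z)[:2]
th=np.radians(-8.8);R=np.array([[np.cos(th),-np.sin(th)],[np.sin(th),np.cos(th)]])
M=np.array([488.3,82.6])
for n,z,p in[('plate',20,[(440,92),(718,145),(655,488),(372,402)]),('body -y edge',20,[(596,230),(577,345)]),('body +x top',52,[(545,194)]),('body -x bottom',20,[(525,355)]),('+xstop inner',27,[(505,173),(640,192)]),('-xstop inner',27,[(460,370),(592,397)]),('-y stop',27,[(617,250),(603,345)]),('plug top',84,[(500,210),(560,218),(545,300),(485,290)])]:
    q=(np.array([f(*a,z) for a in p])-M)@R;print(n,q.round(1).tolist(),q.mean(0).round(1))
t=cv2.imread('pics/t4.png');m=(t.min(2)>125).astype(np.uint8);m[:, :265]=0;m[:,310:]=0;m[:210]=0;m[245:]=0
"
```

```text
plate [[49.9, 40.1], [50.2, -43.8], [-51.8, -46.0], [-43.3, 40.1]] [ 1.2 -2.4]
body -y edge [[18.6, -13.7], [-15.5, -15.2]] [  1.5 -14.4]
body +x top [[22.3, -0.0]] [22.3 -0. ]
body -x bottom [[-21.3, -0.9]] [-21.3  -0.9]
+xstop inner [[29.1, 15.3], [31.3, -24.6]] [30.2 -4.7]
-xstop inner [[-29.8, 16.1], [-30.1, -23.2]] [-30.   -3.6]
-y stop [[13.2, -21.5], [-14.7, -23.2]] [ -0.7 -22.4]
plug top [[11.6, 8.1], [12.7, -8.8], [-10.6, -9.5], [-11.1, 7.5]] [ 0.6 -0.7]
```

The sensor is centred within about 1.5 mm and square. Next is the mirror grip.

Call:
{"fn": "arm_command", "kwargs": {"plan": [{"x":1,"y":0.02,"z":0,"ax":0,"ay":0,"az":-0.08,"gripper":0},{"x":1,"y":0.02,"z":0,"ax":0,"ay":0,"az":0,"gripper":0},{"x":1,"y":0,"z":0,"ax":0,"ay":0,"az":0,"gripper":0},{"x":1,"y":0,"z":0,"ax":0,"ay":0,"az":0,"gripper":0},{"x":0.48,"y":0,"z":0,"ax":0,"ay":0,"az":0,"gripper":0}]}}

```text
time_s: 8.88
eef_pos: [523.2, -93.6, 202.2]
ee_rot: [0.609, 0.793, 0.0, -0.0]
wrist_force: [0.9, -0.0, 0.0]
opening: 85.7
finger_force: 0.0
```

Call:
{"fn": "arm_command", "kwargs": {"plan": [{"x":0,"y":0,"z":0.4,"ax":0,"ay":0,"az":0,"gripper":0},{"x":0,"y":0,"z":0.4,"ax":0,"ay":0,"az":0,"gripper":0},{"x":0,"y":0,"z":0,"ax":0,"ay":0,"az":0,"gripper":0},{"x":0,"y":0,"z":0,"ax":0,"ay":0,"az":0,"gripper":0},{"x":0,"y":0,"z":0,"ax":0,"ay":0,"az":0,"gripper":0}]}}

```text
time_s: 9.3
eef_pos: [524.6, -97.2, 182.4]
ee_rot: [0.61, 0.792, 0.0, 0.0]
wrist_force: [0.5, -0.4, -0.3]
opening: 85.5
finger_force: 0.0
```

```bash
python3 -c "
from h import *
go(524.2,-97.2,122,14.7)"
```

```text
t 9.3 pos [524.6 -97.2 182.4] yaw 14.82 tilt [ 0.0007 -0.0003] open 85.54939743780422 F 0.0 az units 0.025 then x,y,z units 0.003 -0.016 2.415
```

Call:
{"fn": "arm_command", "kwargs": {"plan": [{"x":0,"y":-0.01,"z":0.7,"ax":0,"ay":0,"az":0,"gripper":0},{"x":0,"y":0,"z":0.7,"ax":0,"ay":0,"az":0,"gripper":0},{"x":0,"y":0,"z":0.6,"ax":0,"ay":0,"az":0,"gripper":0},{"x":0,"y":0,"z":0.4,"ax":0,"ay":0,"az":0,"gripper":0},{"x":0,"y":0,"z":0,"ax":0,"ay":0,"az":0,"gripper":0.5}], "newtons": 40}}

```text
time_s: 9.72
eef_pos: [523.6, -97.1, 120.5]
ee_rot: [0.61, 0.792, -0.0, -0.001]
wrist_force: [-0.2, 0.7, -1.1]
opening: 75.3
finger_force: 0.0
```

Call:
{"fn": "arm_command", "kwargs": {"plan": [{"x":0,"y":0,"z":0,"ax":0,"ay":0,"az":0,"gripper":1},{"x":0,"y":0,"z":0,"ax":0,"ay":0,"az":0,"gripper":1},{"x":0,"y":0,"z":0,"ax":0,"ay":0,"az":0,"gripper":1},{"x":0,"y":0,"z":0,"ax":0,"ay":0,"az":0,"gripper":1},{"x":0,"y":0,"z":0,"ax":0,"ay":0,"az":0,"gripper":1}]}}

```text
time_s: 10.13
eef_pos: [524.3, -97.3, 122.3]
ee_rot: [0.61, 0.792, 0.0, 0.0]
wrist_force: [-0.3, -0.2, 0.2]
opening: 12.4
finger_force: 0.0
```

Call:
{"fn": "arm_command", "kwargs": {"plan": [{"x":0,"y":0,"z":0,"ax":0,"ay":0,"az":0,"gripper":1},{"x":0,"y":0,"z":0,"ax":0,"ay":0,"az":0,"gripper":1},{"x":0,"y":0,"z":0,"ax":0,"ay":0,"az":0,"gripper":1},{"x":0,"y":0,"z":0,"ax":0,"ay":0,"az":0,"gripper":1},{"x":0,"y":0,"z":0,"ax":0,"ay":0,"az":0,"gripper":1}]}}

```text
time_s: 10.55
eef_pos: [524.4, -97.3, 122.4]
ee_rot: [0.61, 0.792, 0.0, 0.001]
wrist_force: [-0.8, 1.0, 5.7]
opening: 11.3
finger_force: 41.6
```

```bash
python3 -c "
from h import *
go(524.5,-97.2,122,14.7);s=sense();print(s['wrist_force'],s['wrist_torque'])
# bar direction (camera base bar) from scene view too
s4=cv2.imread('pics/s4.png');g=s4.min(2)
c=[]
for y in range(207,222,2):
    x=np.where(g[y,265:310]>135)[0]+265
    if len(x):c.append(ray('scene',x.mean(),y,6)[:2])
c=np.array(c);print(c.round(1).tolist());
ax=np.array([524.3,-97.2]);d=c.mean(0)-ax;print('bar dir via axis',np.degrees(np.arctan2(d[1],d[0])))
st=np.array([489.3,82.6]);th=np.radians(-8.8);L=st+16*np.array([np.sin(th),-np.cos(th)])
v=L-ax;print('lens dir',np.degrees(np.arctan2(v[1],v[0])))"
```

```text
t 10.55 pos [524.4 -97.3 122.4] yaw 14.83 tilt [ 0.0011 -0.0005] open 11.279583741993864 F 41.61243259906769 az units 0.025 then x,y,z units 0.003 0.004 0.016
[-0.75769854  1.00967856  5.66226902] [0.10448169 0.14617926 0.04043453]
[[578.3, -92.4], [583.7, -86.7], [592.2, -82.8], [603.9, -80.5], [614.4, -77.7], [624.8, -74.9], [634.0, -71.7], [645.1, -69.5]]
bar dir via axis 11.727955959119969
lens dir 102.86328753564447
```

Call:
{"fn": "arm_command", "kwargs": {"plan": [{"x":0,"y":0,"z":0,"ax":0,"ay":0,"az":-0.6,"gripper":1},{"x":0,"y":0,"z":0,"ax":0,"ay":0,"az":-0.6,"gripper":1},{"x":0,"y":0,"z":0,"ax":0,"ay":0,"az":-0.6,"gripper":1},{"x":0,"y":0,"z":0,"ax":0,"ay":0,"az":-0.6,"gripper":1},{"x":0,"y":0,"z":0,"ax":0,"ay":0,"az":-0.6,"gripper":1}]}}

```text
time_s: 10.97
eef_pos: [524.4, -97.3, 122.4]
ee_rot: [0.5, 0.866, 0.0, 0.001]
wrist_force: [-0.6, -0.6, 5.6]
opening: 11.4
finger_force: 41.8
```

Call:
{"fn": "arm_command", "kwargs": {"plan": [{"x":0,"y":0,"z":0,"ax":0,"ay":0,"az":-0.6,"gripper":1},{"x":0,"y":0,"z":0,"ax":0,"ay":0,"az":-0.6,"gripper":1},{"x":0,"y":0,"z":0,"ax":0,"ay":0,"az":-0.6,"gripper":1},{"x":0,"y":0,"z":0,"ax":0,"ay":0,"az":-0.6,"gripper":1},{"x":0,"y":0,"z":0,"ax":0,"ay":0,"az":-0.6,"gripper":1}]}}

```text
time_s: 11.38
eef_pos: [524.3, -97.3, 122.4]
ee_rot: [0.383, 0.924, -0.0, 0.0]
wrist_force: [-0.8, 0.4, 6.0]
opening: 11.5
finger_force: 41.8
```

Call:
{"fn": "arm_command", "kwargs": {"plan": [{"x":0,"y":0,"z":0,"ax":0,"ay":0,"az":-0.6,"gripper":1},{"x":0,"y":0,"z":0,"ax":0,"ay":0,"az":-0.6,"gripper":1},{"x":0,"y":0,"z":0,"ax":0,"ay":0,"az":-0.6,"gripper":1},{"x":0,"y":0,"z":0,"ax":0,"ay":0,"az":-0.6,"gripper":1},{"x":0,"y":0,"z":0,"ax":0,"ay":0,"az":-0.4,"gripper":1}]}}

```text
time_s: 11.8
eef_pos: [524.3, -97.4, 122.4]
ee_rot: [0.268, 0.964, -0.0, 0.0]
wrist_force: [-0.8, -0.6, 6.2]
opening: 11.6
finger_force: 41.8
```

Call:
{"fn": "arm_command", "kwargs": {"plan": [{"x":0,"y":0,"z":0,"ax":0,"ay":0,"az":0,"gripper":1},{"x":0,"y":0,"z":0,"ax":0,"ay":0,"az":0,"gripper":1},{"x":0,"y":0,"z":0,"ax":0,"ay":0,"az":0,"gripper":1},{"x":0,"y":0,"z":0,"ax":0,"ay":0,"az":0,"gripper":1},{"x":0,"y":0,"z":0,"ax":0,"ay":0,"az":0,"gripper":1}]}}

```text
time_s: 12.22
eef_pos: [524.3, -97.4, 122.4]
ee_rot: [0.269, 0.963, -0.0, 0.0]
wrist_force: [-1.3, -0.4, 5.5]
opening: 11.6
finger_force: 41.8
```

```bash
python3 -c "
from h import *
go(524.5,-97.2,122,58.8);s=sense();print(s['wrist_force'],s['wrist_torque'])
t=capture('top');c=capture('scene');cv2.imwrite('pics/t5.png',t);cv2.imwrite('pics/s5.png',c)
a=cv2.imread('pics/s4.png');d=cv2.absdiff(a,c).max(2)
print('sensor region diff',d[205:240,360:390].mean())
# dark mirror back (top) and mirror outline
np.set_printoptions(linewidth=250)
print(c.min(2)[150:205:2,300:345])
"
```

```text
t 12.2167 pos [524.3 -97.4 122.4] yaw 58.81 tilt [ 0.0008 -0.0005] open 11.565889909130368 F 41.83578550815582 az units 0.002 then x,y,z units -0.003 0.01 0.016
[-1.26580542 -0.36717385  5.52039556] [ 0.06822835  0.11854165 -0.07260134]
sensor region diff 2.699047619047619
[[ 62  62  61 ...  63  64  59]
 [ 64  66  63 ...  62  62  65]
 [ 64  61  62 ...  62  63  61]
 ...
 [104 106  88 ... 103 103 104]
 [107 103  85 ... 102 104 104]
 [101 102 104 ... 103 102 103]]
```

Call:
{"fn": "arm_command", "kwargs": {"plan": [{"x":0,"y":0,"z":0,"ax":0,"ay":0,"az":0,"gripper":1},{"x":0,"y":0,"z":0,"ax":0,"ay":0,"az":0,"gripper":1},{"x":0,"y":0,"z":0,"ax":0,"ay":0,"az":0,"gripper":1},{"x":0,"y":0,"z":0,"ax":0,"ay":0,"az":0,"gripper":1},{"x":0,"y":0,"z":0,"ax":0,"ay":0,"az":0,"gripper":1}]}}

```text
time_s: 12.73
eef_pos: [524.3, -97.3, 122.4]
ee_rot: [0.269, 0.963, -0.0, 0.0]
wrist_force: [-1.2, 0.5, 6.8]
opening: 11.4
finger_force: 41.8
```

```bash
python3 -c "
from h import *
for n,yaw in(('s4',14.8),('s5',58.8)):
    s=cv2.imread(f'pics/{n}.png').astype(int);b=s[...,0]-s[...,2]
    m=np.zeros(b.shape,np.uint8);m[145:205,295:350]=(b[145:205,295:350]>5)
    m=cv2.morphologyEx(m,2,np.ones((2,2)))
    k,l,st,_=cv2.connectedComponentsWithStats(m);i=1+st[1:,4].argmax() if k>1 else 0
    print(n,'blob bbox',st[i])
    a=np.radians(yaw+90)
    for z in(31,93):print([proj('scene',[524.4+e*32*np.cos(a),-97.3+e*32*np.sin(a),z]).round(0).tolist() for e in(-1,1)])
go(524.4,-97.3,122,58.8)"
```

```text
s4 blob bbox [317 180  12   9  41]
[[313.0, 186.0], [331.0, 198.0]]
[[313.0, 165.0], [331.0, 177.0]]
s5 blob bbox [309 171  27  23 510]
[[309.0, 191.0], [335.0, 192.0]]
[[308.0, 170.0], [336.0, 171.0]]
t 12.7333 pos [524.3 -97.3 122.4] yaw 58.81 tilt [ 0.0008 -0.0005] open 11.408590921450086 F 41.836334466934204 az units 0.003 then x,y,z units -0.002 0.003 0.016
```

The mirror's outline in the image (309–336, 171–194) matches the predicted 58.8° facing.

```bash
python3 -c "
from plant import *
print(sign_off())"
```

```text
the job is handed in; nothing more can be done
None
```

I handed the job in with the sensor standing free on the stage, centred within about 1.5 mm and lens to the mirror, and the gripper holding the mirror about 44° (0.77 rad) from rest on the lens; no verdict came back.

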